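# Clamp a camera housing in an eccentric-knob fixture

## Task

Take the small white camera housing from the blue mat and set it down, lens up, on the aluminium fixture plate between the red cam and the black L-shaped fence, with its 50 mm wide side flat to the orange-lined long arm of the fence and its end pushed right up to the short arm. Let go of it, then turn the black knob clockwise until the off-centre red cam bears on the housing and nips it with about 10 to 12 N (well under 20 N at all times), and leave it clamped. Do not disturb the other things on the bench.

Things in the scene. Friction and masses are not known exactly. Their poses are not given: they have to be found in the camera images.
- case_center (a point): Centre (half-way up) of the white camera housing: a block 40 mm along its x, 50 mm along its y, 36 mm high (z up), about 0.25 kg, with a black lens barrel 26 mm across standing 6 mm above the middle of its top. It lies on the 4 mm thick mat. Best gripped by its two ends (across its 50 mm y), above the 12 mm high fence; either end may go to the end stop.
- fence_corner (a point): Inner corner of the black L-shaped fence on the plate's top face (12 mm above the table), fixed, a few mm different each time. Steel face of the long arm: plane x = 0, 79 mm along +y; end stop (short arm): face y = 0, 32 mm along -x; 12 mm high. The long arm's orange liner (13.5 mm high) stands 1 to 4 mm proud to -x, unmeasured: seated, the housing's centre is at x -21 to -24, y 25, z 18 mm.
- knob_grip (a point): Middle of the knob's black grip bar, on the vertical turning axis, 68 mm above the table (56 mm above the plate). The bar is 12 mm thick along this frame's x, 32 mm long along its y, 24 mm high; a steel stem 16 mm across below. The frame turns with the knob; with the joint at 0 the bar is parallel to the fence's long arm.
- cam_foot (a point): Foot of the knob's axis on the plate's top face, axes of the fence. The red cam there: a disc 36 mm across, 3 to 15 mm above the plate, centre 7 mm off the axis, turning with the knob. The axis is 56 to 61 mm to -x of the liner's face and 19 to 25 mm to +y of the end stop's face. Cam's reach from the axis towards the fence: 18 - 7 cos(joint + 0.4) mm.
- cam (a joint): Angle of knob and cam (rad), growing clockwise from above, range -0.4 to 2.6, starts within 0.2 of 0 (cam turned away). It stays where left. Turning it free is felt as 0.05 to 0.15 N m; bearing on the housing adds about 0.01 to 0.02 N m per newton. Stiff: once the housing is squeezed, a few hundredths of a radian add several newtons, so stop by felt torque, not angle.
- mat: Blue parts mat, 170 x 170 x 4 mm, fixed; origin at the centre of its underside. The housing lies on it, with the lens cap.
- fixture: Aluminium fixture plate, 180 x 160 x 12 mm, fixed to the bench; origin at the centre of its underside. Same axes as fence_corner; the knob's axis is at x = -45 mm, y = 0.
- case: The camera housing itself; origin at the centre of its underside.
- lenscap: Bystander: black lens cap, 30 mm across, 8 mm high, on the mat. Origin under its centre.
- nut: Bystander: brass thumb nut, 16 mm across, 9 mm high, on the fixture plate behind the fence. Origin under its centre.
- screwdriver: Bystander: screwdriver lying on the bench at the robot's right.
- tape: Bystander: roll of yellow tape, 60 mm across, 19 mm high.
- spindle: Bystander: stack of discs on a spindle, 124 mm across, 54 mm high.
- dome: Bystander: white dome camera, 84 mm across, 46 mm high.
- screwtray: Bystander: grey screw tray, 90 x 120 x 22 mm.
Things that resemble listed ones, but are neither listed nor needed, are in the scene too. What is shaped like the fixture but brown is not meant. Leave any green look-alike of the case alone.

How it is judged:
By the outcome, as a careful person would: the job done as asked, in the order asked, and still so for the second after the job is handed in, with the robot touching nothing.
It also fails if it takes over 72 s, if anything falls off the work surface, if the arm or the gripper's body presses on something with over 40 N, if the wrist force passes 120 N, or if a joint passes its speed limit or range.

## Robot

A 7-joint arm with a two-finger parallel gripper is mounted at the origin on the work surface. World frame = base frame: x ahead of the robot, y to its left, z up, the work surface at z = 0. Lengths are in m, angles in rad, forces in N, time in s.
With the tool pointing down it reaches from about 0.4 to 0.875 m from the base axis. Payload 19.3 kg.
Tool frame: the origin (TCP) lies midway between the tips of the shut fingers; the grasp point (between the pads) lies 19 mm behind it; x points along the fingers, y is the direction in which the jaws open and shut, and the axes are right-handed (so a half turn about x gives the same grasp; the last joint's range is limited). The gripper opens to 85 mm and grips with 20 to 120 N. Pads are 22 mm wide; open, the fingers measure 114 mm over their backs; the gripper's body (76 mm by 85 mm) begins 54 mm behind the grasp point. The pads swing forward as they close: fully open they stand 13 mm farther back than shut.
Start: joints at [1.202, 0.521, -0.036, 1.599, 0.021, 1.021, -0.113], TCP at [0.184, -0.597, 0.231] pointing down, gripper open.
Joint ranges: [-2.91, 2.91], [-0.3, 2.13], [-1.5, 1.42], [0.17, 2.43], [-1.26, 4.41], [0.16, 1.93], [-2.52, 2.52]. Speed limits (rad/s): [1.89, 1.89, 2.39, 2.39, 3.01, 3.01, 3.01].

## Interface

Orientations are given as [roll, pitch, yaw] about the fixed x, y, z axes, in that order (R = Rz(yaw) Ry(pitch) Rx(roll)).
In Python, from workcell import telemetry, vision, workorder gives the robot as it stands. The module is installed in compiled form; this text tells all that it offers.
- The arm moves only by the tool play_rows, never from a script. Its argument "deltas" is a list of rows, each a list of 7 numbers: the shift along the world's x, y, z in mm, then the turn, a rotation vector about the world's x, y, z in degrees, then the finger opening in mm, from 0 to 85.4. In form: [[x, y, z, wx, wy, wz, jaw], ...]. A call has 1 to 8 rows; each row shifts and turns the commanded pose from where the row before left it; what a row does not reach is not made up. A row lasts 1/8 s, in which the tool goes at most 62.5 mm and 10.7 degrees, less where a joint would pass 70% of its speed; a pose out of reach is approached as far as the arm can. A call with a gripper value outside its range is refused whole. The fingers move at their own pace and stop on an object; "grip_force" is the grip in N (left out, the last holds). Time passes only in rows, so rows that do not move let the fingers close. It gives the time, the measured TCP pose, the force and the opening at its end, in the units of the state.
- telemetry.observe(): the state, without advancing time (a new reading comes with each control period).
- vision.grab_frame(name): name is "side" or "top"; returns the picture (480x640x3 uint8, red, green, blue); there is no depth.
- vision.camera_info(name): a dict with "mtx" (3x3 intrinsics, pixels), "rvec" (rotation vector, rad) and "tvec" (3), from world to camera coordinates, as OpenCV has them. Camera axes: x right, y down, z forward; pixel columns grow to the right and rows downward; lengths in m; the calibration is good to about 2 mm. A picture is of the moment at which its call begins. camera_info takes no time and is no camera call.
- workorder.job_done(): hands the job in, once; it reports no verdict.
The state is a dict: "clock": time; "qpos": joint angles; "qd": joint speeds; "joint_efforts": joint torques, N m; "position": TCP position; "tool_rot": TCP orientation; "force": force on the tool from outside, world axes, zero at the start; "moment": the same for the moment, N m; "grip_width": finger opening in m.
Only numpy, scipy, OpenCV 4.12 (cv2) and the standard library are available. Lean on these libraries where they do the work, as an engineer would, in place of code of your own. Each camera call takes 0.05 s, during which the arm holds its last target. There are 200 camera calls.

## Working session

There is one attempt and no reset: what is moved stays moved. The work goes in short steps, Python scripts to look and compute and a tool call to move; the robot and the scene stay as the last step left them, time stands still between calls to the robot, and variables do not carry over. Pictures are saved under pics/ and viewed, about 8 in all and at most 12, crops included, and the job is handed in when it is done.

Besides the shell and the picture viewer there is one more tool, called after "Emit:" by a JSON object that holds its "api" and its "payload". play_rows: Moves the arm, as the interface text tells. Its arguments: {"type":"object","properties":{"deltas":{"type":"array","items":{"type":"array","items":{"type":"number"}}},"grip_force":{"type":"number"}},"required":["deltas"]}

```bash
mkdir -p pics; cat > h.py <<'E'
import numpy as np, cv2
from workcell import telemetry, vision, workorder
def cam(n):
    c=vision.camera_info(n); return np.array(c['mtx'],float),np.array(c['rvec'],float),np.array(c['tvec'],float)
def ray(n,uv,z):
    K,r,t=cam(n);R=cv2.Rodrigues(r)[0];C=-R.T@t.ravel()
    d=R.T@np.linalg.inv(K)@np.array([uv[0],uv[1],1.]);return C+d*(z-C[2])/d[2]
def proj(n,P):
    K,r,t=cam(n);return cv2.projectPoints(np.array(P,float).reshape(-1,1,3),r,t,K,None)[0].reshape(-1,2)
def snap(n,f,crop=None,s=1):
    im=vision.grab_frame(n)[:,:,::-1]
    cv2.imwrite('pics/raw_'+f,im)
    if crop: x0,y0,x1,y1=crop; im=im[y0:y1,x0:x1]
    cv2.imwrite('pics/'+f,cv2.resize(im,None,fx=s,fy=s,interpolation=cv2.INTER_CUBIC))
E
python3 -c "
from h import *
snap('top','t1.png');snap('side','s1.png')
print(telemetry.observe())
for n in('top','side'):
  K,r,t=cam(n);R=cv2.Rodrigues(r)[0];print(n,K[0,0],-R.T@t.ravel(),R[2])"
```

```text
{'clock': 0.1, 'qpos': array([ 1.20177784,  0.52195726, -0.03631783,  1.59990532,  0.02117484,
        1.02110587, -0.11281616]), 'qd': array([ 0.0013163 , -0.00232193, -0.00080327, -0.00015389, -0.00104803,
       -0.00192943,  0.00210806]), 'joint_efforts': array([ 4.67274818e-03, -9.28479838e+01,  1.98403940e+00, -3.70535374e+01,
        1.81723834e-02,  5.28149088e-03,  3.62998804e-06]), 'position': array([ 0.18388205, -0.59704252,  0.23079797]), 'tool_rot': array([-1.51861835,  1.56980439,  1.92174335]), 'force': array([ 0.37270445, -0.49673508, -1.0022946 ]), 'moment': array([ 0.01028635, -0.00872584,  0.02008439]), 'grip_width': 0.08536070736676032}
top 565.5590606722732 [0.38875406 0.00626803 1.2841356 ] [ 0.10650603 -0.01217433 -0.99423752]
side 472.7463518821511 [-0.01383925  0.52783198  1.02895421] [ 0.45332355 -0.44770649 -0.77075071]
```

View pics/t1.png

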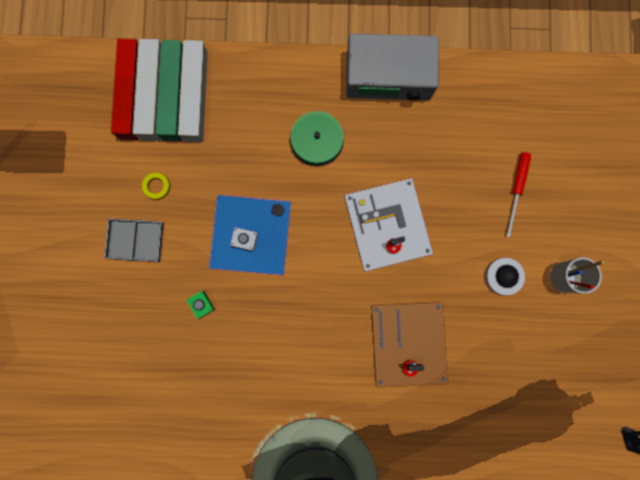

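View pics/s1.png

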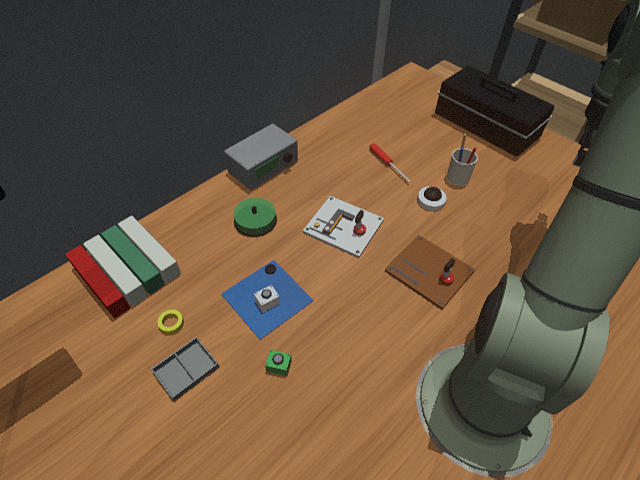

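Top view: white housing on the blue mat at (243,239), with a green look-alike at (200,304), which I reject. The aluminium fixture is at (388,225), with a brown look-alike at (410,345), also rejected. Next are close crops of the housing and the fixture from the frames already taken.

```bash
python3 -c "
from h import *
im=cv2.imread('pics/raw_t1.png')
a=cv2.resize(im[172:276,338:438],None,fx=5,fy=5,interpolation=cv2.INTER_CUBIC)
b=cv2.resize(im[192:276,208:294],None,fx=3.4,fy=3.4,interpolation=cv2.INTER_CUBIC)
im=cv2.imread('pics/raw_s1.png')
c=cv2.resize(im[260:316,238:308],None,fx=3.5,fy=3.5,interpolation=cv2.INTER_CUBIC)
o=np.zeros((520,800,3),np.uint8);o[:a.shape[0],:500]=a;o[:b.shape[0],505:505+b.shape[1]]=b;o[300:300+c.shape[0],505:505+c.shape[1]]=c
cv2.imwrite('pics/c1.png',o)
print(ray('top',(243,239),.046),ray('top',(388,225),.012))
"
```

```text
[0.52358712 0.17142433 0.046     ] [ 0.56767137 -0.15166035  0.012     ]
```

View pics/c1.png

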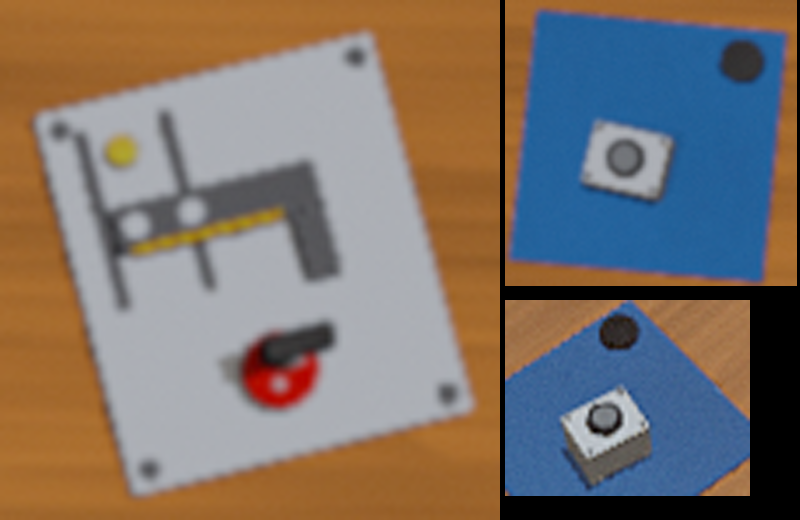

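The crop confirms it. Housing top has a round lens, and its 50 mm side runs left-right in the image. On the fixture, fence +x is image-up, +y is image-left and the end stop is on the right. The bar is nearly parallel to the fence.

```bash
cat >> h.py <<'E'
from scipy.optimize import least_squares
def fit(obs,x0):
    # obs: list of (camname, local pts, pixels); pose x,y,yaw
    def f(p):
        c,s=np.cos(p[2]),np.sin(p[2]);o=[]
        for n,L,uv in obs:
            L=np.array(L);W=np.c_[p[0]+c*L[:,0]-s*L[:,1],p[1]+s*L[:,0]+c*L[:,1],L[:,2]]
            o.append((proj(n,W)-uv).ravel())
        return np.concatenate(o)
    r=least_squares(f,x0);return r.x,r.fun.round(1)
E
python3 -c "
from h import *
A=lambda u:(np.array(u,float)+.5)/5-.5+[338,172]
B=lambda u:(np.array(u,float)-[505,0]+.5)/3.4-.5+[208,192]
C=lambda u:(np.array(u,float)-[505,300]+.5)/3.5-.5+[238,260]
q=np.array([[1,1],[1,-1],[-1,-1],[-1,1]])
P=np.c_[q*[.09,.08],np.full(4,.012)]
p,e=fit([('top',P,A([[35,117],[372,35],[472,408],[133,495]]))],[.57,-.15,.2]);print('plate',p,e)
H=np.c_[q*[.02,.025],np.full(4,.04)]
h,e=fit([('top',H,B([[597,121],[675,135],[660,200],[583,184]]))],[.52,.17,-.1]);print('case top',h,e)
h,e=fit([('side',H,C([[564,426],[620,388],[649,430],[593,462]][1:]+[[564,426]]))],[.52,.17,-.1]);print('case side',h,e)
c,s=np.cos(p[2]),np.sin(p[2]);R=np.array([[c,-s],[s,c]])
def loc(u,z): return (R.T@(ray('top',A(u),z)[:2]-p[:2])*1000).round(1)
for n,u,z in [('steel corner',(286,214),.024),('liner R',(283,217),.0255),('liner L',(133,253),.0255),('stop inner R end',(307,280),.024),('stop inner up',(291,228),.024),('stop outer top corner',(310,162),.024),('bar R',(332,335),.08),('bar L',(266,352),.08),('cam l',(241,370),.027),('cam r',(318,370),.027),('cam bot',(279,410),.027),('lens cen',0,0)][:-1]: print(n,loc(u,z))
print('lens',ray('top',B((625,158)),.046),ray('side',C((604,417)),.046))
print('knob world',p[:2]+R@[-.045,0])
"
```

```text
plate [ 0.56985063 -0.15212287  0.27000408] [-0.2 -0.4 -0.1 -0.6  0.5  0.6 -0.1  0.4]
case top [ 0.52498076  0.16994725 -0.17334203] [ 0.2  0.4 -0.6  0.8  0.  -0.7  0.4 -0.5]
case side [ 0.52216645  0.17181302 -1.73497079] [-2.2  0.1  0.1  2.1  2.   0.9 -0.  -3.2]
steel corner [ 16.4 -18.2]
liner R [ 15.2 -16.2]
liner L [15.7 53.6]
stop inner R end [-14.9 -19.7]
stop inner up [  9.7 -18.7]
stop outer top corner [ 36.8 -34.8]
bar R [-45.8 -14.2]
bar L [-46.   15.3]
cam l [-47.3  20. ]
cam r [-55.7 -13.5]
cam bot [-68.8   8.1]
lens [0.52553481 0.1716298  0.046     ] [0.52581913 0.17031513 0.046     ]
knob world [ 0.52648099 -0.16412596]
```

```bash
python3 -c "
from h import *
from scipy.spatial.transform import Rotation as Ro
s=telemetry.observe();M=Ro.from_euler('xyz',s['tool_rot']).as_matrix();print(M.round(3))
print('jaw yaw',np.degrees(np.arctan2(M[1,1],M[0,1])), 'rel lines: case y dir',90-np.degrees(.173),'fence y',90+np.degrees(.27))
R=Ro.from_euler('z',.27).as_matrix()[:2,:2];p=np.array([.56985,-.15212])
for v in [(-9,11),(-5,6)]: print(p+R@(np.array(v)/1000))
print(s['position'],R)
"
```

```text
[[-0.     0.294 -0.956]
 [ 0.001 -0.956 -0.294]
 [-1.    -0.001  0.   ]]
jaw yaw -72.88179634293023 rel lines: case y dir 80.08783014423676 fence y 105.46986046853223
[ 0.55824202 -0.1439191 ]
[ 0.56343076 -0.14767103]
[ 0.18388205 -0.59704252  0.23079797] [[ 0.9637709  -0.26673144]
 [ 0.26673144  0.9637709 ]]
```

Emit:
{"api": "play_rows", "payload": {"deltas": [[27,45,0,0,0,0,85],[27,45,0,0,0,0,85],[27,45,0,0,0,0,85],[27,45,0,0,0,0,85],[27,45,0,0,0,0,85],[27,45,0,0,0,0,85],[27,45,0,0,0,0,85],[27,45,0,0,0,0,85]]}}

```text
clock: 1.1
position: [0.4005, -0.2358, 0.2313]
tool_rot: [0.378, 1.571, -2.465]
force: [1.1, -0.3, 0.0]
grip_width: 0.0851
```

Emit:
{"api": "play_rows", "payload": {"deltas": [[16,51,-12,0,0,-3.4,85],[16,51,-12,0,0,-3.4,85],[16,51,-12,0,0,-3.4,85],[16,51,-12,0,0,-3.4,85],[16,51,-12,0,0,-3.4,85],[16,51,-12,0,0,-3.4,85],[16,51,-12,0,0,-3.4,85],[14,51,-12,0,0,-3.4,85]]}}

```text
clock: 2.1
position: [0.5262, 0.1723, 0.1346]
tool_rot: [0.981, 1.57, -2.338]
force: [1.1, -1.1, 0.9]
grip_width: 0.0852
```

Emit:
{"api": "play_rows", "payload": {"deltas": [[0,0,0,0,0,0,85],[0,0,0,0,0,0,85]]}}

```text
clock: 2.35
position: [0.5256, 0.1702, 0.135]
tool_rot: [0.862, 1.57, -2.455]
force: [0.4, 0.0, -0.4]
grip_width: 0.0849
```

```bash
python3 -c "
from h import *
from scipy.spatial.transform import Rotation as Ro
s=telemetry.observe();M=Ro.from_euler('xyz',s['tool_rot']).as_matrix();print(M.round(3))
print('jaw yaw',np.degrees(np.arctan2(M[1,1],M[0,1])),s['qpos'],s['position'])
snap('side','s2.png',(180,200,380,350),4)"
```

```text
[[-0.001 -0.175 -0.985]
 [-0.001 -0.985  0.175]
 [-1.     0.001  0.001]]
jaw yaw -100.05797616549408 [-0.28268311  0.53714836 -0.18892532  1.87143438  0.14228489  0.74693683
 -2.29667601] [0.52563037 0.17023529 0.13495506]
```

View pics/s2.png

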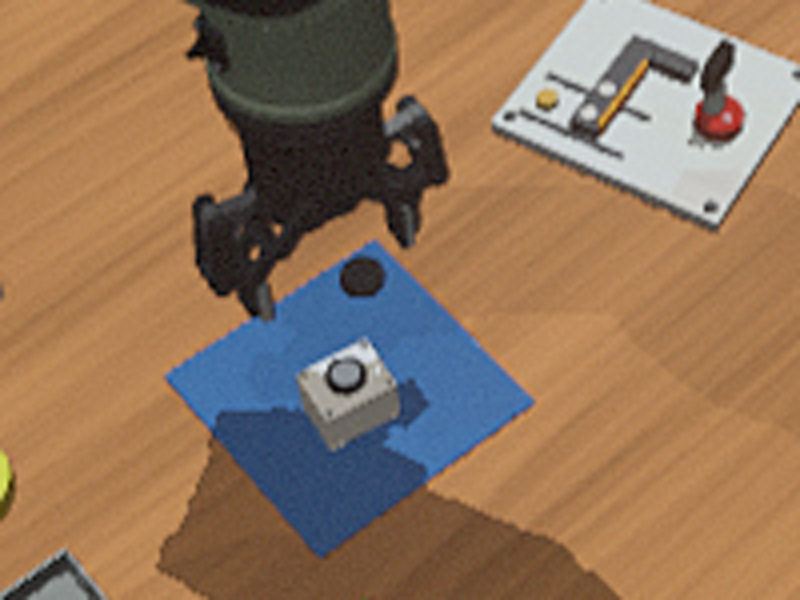

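The gripper straddles the housing (crop 348,390), with the fingers along its 50 mm axis and the lens cap well clear. Descending and gripping.

Emit:
{"api": "play_rows", "payload": {"deltas": [[0,1,-25,0,0,0,85],[0,0,-30,0,0,0,85],[0,0,-30,0,0,0,85],[0,0,-24,0,0,0,85],[0,0,-12,0,0,0,85],[0,0,0,0,0,0,85],[0,0,0,0,0,0,60],[0,0,0,0,0,0,55]], "grip_force": 30}}

```text
clock: 3.4
position: [0.5264, 0.1718, 0.0152]
tool_rot: [-2.598, 1.569, 0.368]
force: [-0.2, 0.0, 0.0]
grip_width: 0.055
```

Emit:
{"api": "play_rows", "payload": {"deltas": [[0,0,0,0,0,0,45],[0,0,0,0,0,0,40],[0,0,0,0,0,0,40],[0,0,0,0,0,0,40]], "grip_force": 30}}

```text
clock: 3.9
position: [0.5264, 0.1718, 0.0151]
tool_rot: [-2.688, 1.57, 0.277]
force: [-1.6, -0.9, 8.8]
grip_width: 0.0494
```

Emit:
{"api": "play_rows", "payload": {"deltas": [[0,0,8,0,0,0,40],[0,0,20,0,0,0,40],[0,0,30,0,0,0,40],[0,0,30,0,0,0,40],[0,-8,12,0,0,0,40],[2,-20,0,0,0,0,40],[3,-28,0,0,0,2.5,40],[3,-28,0,0,0,3,40]], "grip_force": 40}}

```text
clock: 4.9
position: [0.5333, 0.0851, 0.113]
tool_rot: [0.535, 1.569, -2.686]
force: [0.5, -0.4, -3.9]
grip_width: 0.0491
```

Emit:
{"api": "play_rows", "payload": {"deltas": [[4,-40,0,0,0,4,40],[4,-40,0,0,0,4,40],[4,-40,0,0,0,4,40],[4,-40,0,0,0,4,40],[4,-36,0,0,0,3,40],[4,-26,0,0,0,1,40],[0,-10,0,0,0,0,40],[0,0,0,0,0,0,40]]}}

```text
clock: 5.9
position: [0.5571, -0.145, 0.1134]
tool_rot: [-0.489, 1.569, 2.92]
force: [0.1, 0.5, -2.5]
grip_width: 0.0493
```

```bash
cat >> h.py <<'E'
from scipy.spatial.transform import Rotation as Ro
def st():
    s=telemetry.observe();M=Ro.from_euler('xyz',s['tool_rot']).as_matrix()
    R=Ro.from_euler('z',.27).as_matrix()[:2,:2];p=np.array([.56985,-.15212])
    print('t',s['clock'],'jaw',np.degrees(np.arctan2(M[1,1],M[0,1])).round(2),'tilt',M[2].round(3),'pos',(s['position']*1000).round(1),'plate',(R.T@(s['position'][:2]-p)*1000).round(1),'F',s['force'].round(2),'Fplate',(R.T@s['force'][:2]).round(1),'M',s['moment'].round(3),'q7',s['qpos'][6].round(2),'w',s['grip_width'].round(4))
E
python3 -c "
from h import *
st();snap('top','t3.png',(318,160,448,280),5)
im=cv2.imread('pics/t3.png');a=vision.grab_frame('side')[:,:,::-1]
cv2.imwrite('pics/raw_s3.png',a);cv2.imwrite('pics/s3.png',cv2.resize(a[170:290,250:410],None,fx=5,fy=5,interpolation=2))"
```

```text
Traceback (most recent call last):
  File "h.py", line 29, in st
    print('t',s['clock'],'jaw',np.degrees(np.arctan2(M[1,1],M[0,1])).round(2),'tilt',M[2].round(3),'pos',(s['position']*1000).round(1),'plate',(R.T@(s['position'][:2]-p)*1000).round(1),'F',s['force'].round(2),'Fplate',(R.T@s['force'][:2]).round(1),'M',s['moment'].round(3),'q7',s['qpos'][6].round(2),'w',s['grip_width'].round(4))
                                                                                                                                                                                                                                                                                                                ^^^^^^^^^^^^^^^^^^^^^
AttributeError: 'float' object has no attribute 'round'
```

```bash
sed -i "s/s\['grip_width'\].round(4)/round(s['grip_width'],4)/" h.py
python3 -c "
from h import *
st();a=vision.grab_frame('side')[:,:,::-1]
cv2.imwrite('pics/raw_s3.png',a);cv2.imwrite('pics/s3.png',cv2.resize(a[170:290,250:410],None,fx=5,fy=5,interpolation=2))"
```

```text
t 5.9 jaw -74.68 tilt [-1.    -0.001  0.001] pos [ 557.1 -145.   113.4] plate [-10.4  10.3] F [ 0.07  0.55 -2.5 ] Fplate [0.2 0.5] M [ 0.026 -0.036 -0.031] q7 -1.37 w 0.0493
```

View pics/s3.png

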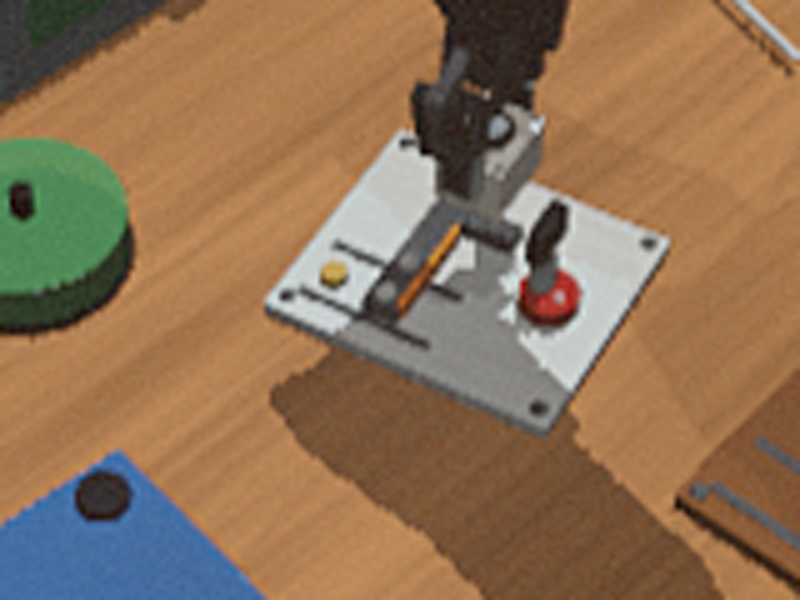

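The housing is held lens up above the fixture, level. The side view shows the liner from (400,305) to (462,228), the knob bar centre at (548,235) and plate corners at (668,238) and (548,432). I'll project my fixture estimate into this view as a cross-check.

```bash
python3 -c "
from h import *
R=Ro.from_euler('z',.27).as_matrix()[:2,:2];p=np.array([.56985,-.15212])
for n,v in dict(plR=(-90,-80,12),plB=(-90,80,12),plL=(90,80,12),plT=(90,-80,12),linL=(15.3,60,25.5),linR=(15.3,-15,25.5),corner=(16.4,-18.5,24),stopend=(-15,-19,24),barc=(-45,0,68),bartop=(-45,0,80),caseTR=(-30.4,-14.7,138),caseBR=(-30.4,-14.7,102),caseBL=(-30.4,35.3,102)).items():
  w=R@(np.array(v[:2])/1e3)+p; q=proj('side',[[*w,v[2]/1e3]])[0]
  print(n,((q-[250,170]+.5)*5-.5).round())
"
```

```text
plR [670. 243.]
plB [544. 432.]
plL [261. 303.]
plT [400. 130.]
linL [394. 316.]
linR [458. 230.]
corner [459. 227.]
stopend [508. 248.]
barc [545. 237.]
bartop [547. 222.]
caseTR [543. 120.]
caseBR [538. 167.]
caseBL [495. 226.]
```

Emit:
{"api": "play_rows", "payload": {"deltas": [[1.5,1,-15,0,0,0,40],[0,0,-22,0,0,0,40],[0,0,-22,0,0,0,40],[0,0,-16,0,0,0,40],[0,0,-8,0,0,0,40],[0,0,-3,0,0,0,40],[0,0,-1,0,0,0,40],[0,0,0,0,0,0,40]]}}

```text
clock: 6.95
position: [0.5597, -0.1434, 0.0277]
tool_rot: [2.655, 1.57, -0.218]
force: [-0.2, -0.1, -3.4]
grip_width: 0.0492
```

```bash
python3 -c "
from h import *
st();snap('top','t4.png',(338,172,438,276),5)"
```

```text
t 6.95 jaw -74.59 tilt [-1.     0.    -0.001] pos [ 559.7 -143.4   27.7] plate [-7.5 11.1] F [-0.23 -0.09 -3.36] Fplate [-0.2 -0. ] M [-0.027  0.017  0.018] q7 -1.42 w 0.0492
```

View pics/t4.png

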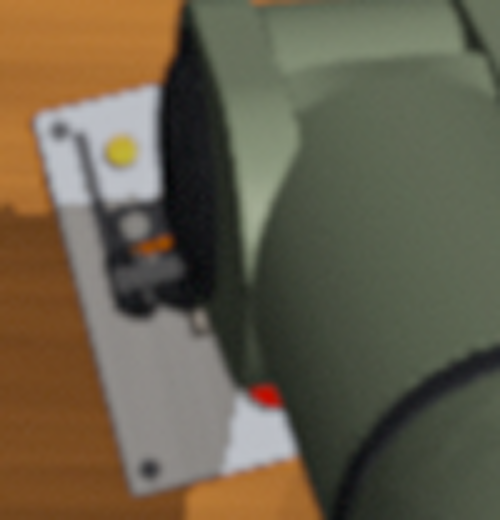

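Top view is mostly hidden by the arm, but there's no contact force yet. I'll lower by feel.

Emit:
{"api": "play_rows", "payload": {"deltas": [[0,0,-2,0,0,0,40],[0,0,-1.5,0,0,0,40],[0,0,-0.5,0,0,0,40],[0,0,0,0,0,0,40]]}}

```text
clock: 7.5
position: [0.5595, -0.1433, 0.0233]
tool_rot: [-0.691, 1.571, 2.719]
force: [-0.4, 0.1, -3.7]
grip_width: 0.0495
```

```bash
python3 -c "
from h import *
st()"
```

```text
t 7.5 jaw -74.58 tilt [-1. -0.  0.] pos [ 559.5 -143.3   23.3] plate [-7.7 11.3] F [-0.43  0.14 -3.66] Fplate [-0.4  0.2] M [ 0.006  0.004 -0.038] q7 -1.43 w 0.0495
```

Emit:
{"api": "play_rows", "payload": {"deltas": [[0,0,-0.4,0,0,0,40],[0,0,-0.3,0,0,0,40],[0,0,0,0,0,0,40]]}}

```text
clock: 7.88
position: [0.5595, -0.1433, 0.0232]
tool_rot: [1.916, 1.571, -0.957]
force: [-4.1, 0.7, 12.5]
grip_width: 0.049
```

Emit:
{"api": "play_rows", "payload": {"deltas": [[0,0,-0.3,0,0,0,40],[0,0,0,0,0,0,40]]}}

```text
clock: 8.12
position: [0.5595, -0.1433, 0.0232]
tool_rot: [1.892, 1.57, -0.98]
force: [-7.6, 1.1, 17.4]
grip_width: 0.0489
```

Emit:
{"api": "play_rows", "payload": {"deltas": [[0,0,0.7,0,0,0,40],[0.5,0.13,0,0,0,0,40],[0.5,0.13,0,0,0,0,40],[0,0,0,0,0,0,40]]}}

```text
clock: 8.62
position: [0.5597, -0.1433, 0.0232]
tool_rot: [-0.001, 1.569, -2.873]
force: [-9.6, -1.1, 12.1]
grip_width: 0.0492
```

```bash
python3 -c "
from h import *
st()"
```

```text
t 8.625 jaw -74.6 tilt [-1.    -0.     0.002] pos [ 559.7 -143.3   23.2] plate [-7.5 11.2] F [-9.56 -1.14 12.12] Fplate [-9.5  1.5] M [-0.002  1.802  0.012] q7 -1.43 w 0.0492
```

Emit:
{"api": "play_rows", "payload": {"deltas": [[0.5,0.13,0,0,0,0,40],[0.5,0.13,0,0,0,0,40],[0,0,0,0,0,0,40]]}}

```text
clock: 9.0
position: [0.5608, -0.1432, 0.0232]
tool_rot: [0.117, 1.569, -2.756]
force: [-7.3, -0.7, 10.1]
grip_width: 0.049
```

```bash
python3 -c "
from h import *
st()"
```

```text
t 9.0 jaw -74.6 tilt [-1.     0.     0.001] pos [ 560.8 -143.2   23.2] plate [-6.3 11. ] F [-7.28 -0.65 10.08] Fplate [-7.2  1.3] M [-0.085  1.474 -0.05 ] q7 -1.43 w 0.049
```

Emit:
{"api": "play_rows", "payload": {"deltas": [[0,0,0.6,0,0,0,40],[0,0,0,0,0,0,40]]}}

```text
clock: 9.25
position: [0.5616, -0.1427, 0.0235]
tool_rot: [-2.642, 1.571, 0.769]
force: [0.9, -0.6, -3.4]
grip_width: 0.0494
```

Emit:
{"api": "play_rows", "payload": {"deltas": [[0.5,0.13,0,0,0,0,40],[0.5,0.13,0,0,0,0,40],[0,0,0,0,0,0,40]]}}

```text
clock: 9.62
position: [0.5622, -0.1426, 0.0235]
tool_rot: [-0.261, 1.57, -3.133]
force: [-2.4, -0.2, -3.2]
grip_width: 0.0493
```

```bash
python3 -c "
from h import *
st()"
```

```text
t 9.625 jaw -74.58 tilt [-1.    -0.     0.001] pos [ 562.2 -142.6   23.5] plate [-4.8 11.3] F [-2.36 -0.2  -3.2 ] Fplate [-2.3  0.4] M [-0.136  0.56   0.041] q7 -1.43 w 0.0493
```

Light liner contact came at plate x ≈ -4.8, where I predicted -5. Next I'll move toward the end stop.

Emit:
{"api": "play_rows", "payload": {"deltas": [[-0.5,-0.1,0,0,0,0,40],[0.4,-1.45,0,0,0,0,40],[0.4,-1.45,0,0,0,0,40],[0.13,-0.5,0,0,0,0,40],[0,0,0,0,0,0,40]]}}

```text
clock: 10.25
position: [0.5629, -0.1461, 0.0236]
tool_rot: [-2.908, 1.571, 0.502]
force: [-0.6, -0.2, -2.4]
grip_width: 0.049
```

Emit:
{"api": "play_rows", "payload": {"deltas": [[0.13,-0.5,0,0,0,0,40],[0.13,-0.5,0,0,0,0,40],[0,0,0,0,0,0,40]]}}

```text
clock: 10.62
position: [0.5632, -0.1471, 0.0236]
tool_rot: [-2.443, 1.571, 0.967]
force: [0.5, -0.4, -3.2]
grip_width: 0.0491
```

```bash
python3 -c "
from h import *
st()"
```

```text
t 10.625 jaw -74.59 tilt [-1. -0. -0.] pos [ 563.2 -147.1   23.6] plate [-5.1  6.7] F [ 0.49 -0.37 -3.16] Fplate [ 0.4 -0.5] M [ 0.004 -0.015 -0.035] q7 -1.42 w 0.0491
```

Emit:
{"api": "play_rows", "payload": {"deltas": [[0.13,-0.5,0,0,0,0,40],[0.13,-0.5,0,0,0,0,40],[0,0,0,0,0,0,40]]}}

```text
clock: 11.0
position: [0.5634, -0.1481, 0.0236]
tool_rot: [1.123, 1.571, -1.749]
force: [0.7, 0.4, -3.0]
grip_width: 0.0492
```

Emit:
{"api": "play_rows", "payload": {"deltas": [[0.13,-0.5,0,0,0,0,40],[0,0,0,0,0,0,40]]}}

```text
clock: 11.25
position: [0.5635, -0.1486, 0.0236]
tool_rot: [-0.171, 1.571, -3.043]
force: [-0.4, -0.2, -4.2]
grip_width: 0.0494
```

```bash
python3 -c "
from h import *
st()"
```

```text
t 11.25 jaw -74.58 tilt [-1. -0.  0.] pos [ 563.5 -148.6   23.6] plate [-5.1  5.1] F [-0.35 -0.21 -4.21] Fplate [-0.4 -0.1] M [-0.004  0.029  0.003] q7 -1.42 w 0.0494
```

Emit:
{"api": "play_rows", "payload": {"deltas": [[0.13,-0.5,0,0,0,0,40],[0.13,-0.5,0,0,0,0,40],[0,0,0,0,0,0,40]]}}

```text
clock: 11.62
position: [0.5638, -0.1495, 0.0236]
tool_rot: [-2.112, 1.571, 1.299]
force: [-0.5, -0.5, -3.7]
grip_width: 0.0492
```

Emit:
{"api": "play_rows", "payload": {"deltas": [[0.13,-0.5,0,0,0,0,40],[0,0,0,0,0,0,40]]}}

```text
clock: 11.88
position: [0.5638, -0.1496, 0.0236]
tool_rot: [-1.235, 1.57, 2.176]
force: [-1.6, 4.8, -1.1]
grip_width: 0.049
```

```bash
python3 -c "
from h import *
st()"
```

```text
t 11.875 jaw -74.56 tilt [-1.    -0.001  0.   ] pos [ 563.8 -149.6   23.6] plate [-5.1  4.1] F [-1.59  4.78 -1.13] Fplate [-0.3  5. ] M [0.832 0.353 0.029] q7 -1.41 w 0.049
```

End-stop contact at 5 N. That puts the stop 20.9 mm from the axis, inside the stated range. Now I'll press onto the liner and lower onto the plate.

Emit:
{"api": "play_rows", "payload": {"deltas": [[0.4,0.1,0,0,0,0,40],[0.2,0.05,0,0,0,0,40],[0,0,-0.3,0,0,0,40],[0,0,0,0,0,0,40]]}}

```text
clock: 12.38
position: [0.5641, -0.1495, 0.0233]
tool_rot: [-0.598, 1.57, 2.812]
force: [-4.4, 3.7, 2.1]
grip_width: 0.0492
```

```bash
python3 -c "
from h import *
st()"
```

```text
t 12.375 jaw -74.56 tilt [-1.    -0.001  0.001] pos [ 564.1 -149.5   23.3] plate [-4.8  4. ] F [-4.43  3.67  2.15] Fplate [-3.3  4.7] M [0.987 0.876 0.125] q7 -1.41 w 0.0492
```

Emit:
{"api": "play_rows", "payload": {"deltas": [[0.4,0,0,0,0,0,40],[0,-0.2,0,0,0,0,40],[0,0,0,0,0,0,40],[0,0,0,0,0,0,52],[0,0,0,0,0,0,56],[0,0,0,0,0,0,60],[0,0,0,0,0,0,60]], "grip_force": 20}}

```text
clock: 13.25
position: [0.565, -0.1502, 0.0233]
tool_rot: [2.579, 1.571, -0.293]
force: [-0.7, 0.5, 0.5]
grip_width: 0.0603
```

```bash
python3 -c "
from h import *
st()"
```

```text
t 13.25 jaw -74.59 tilt [-1.  0. -0.] pos [ 565.  -150.2   23.3] plate [-4.1  3.1] F [-0.73  0.49  0.54] Fplate [-0.6  0.7] M [ 0.019  0.002 -0.061] q7 -1.41 w 0.0603
```

Released. I'll nudge it with the +y finger to make sure the end is right against the stop.

Emit:
{"api": "play_rows", "payload": {"deltas": [[0.5,-1.9,0,0,0,0,60],[0.4,-1.5,0,0,0,0,60],[0.13,-0.5,0,0,0,0,60],[0,0,0,0,0,0,60]]}}

```text
clock: 13.75
position: [0.5659, -0.154, 0.0233]
tool_rot: [-1.234, 1.571, 2.177]
force: [0.2, -0.2, -0.7]
grip_width: 0.0599
```

Emit:
{"api": "play_rows", "payload": {"deltas": [[0.13,-0.5,0,0,0,0,60],[0,0,0,0,0,0,60]]}}

```text
clock: 14.0
position: [0.566, -0.1542, 0.0233]
tool_rot: [-1.205, 1.57, 2.206]
force: [-1.6, 2.3, 0.9]
grip_width: 0.0598
```

Emit:
{"api": "play_rows", "payload": {"deltas": [[0.13,-0.5,0,0,0,0,60],[0,0,0,0,0,0,60]]}}

```text
clock: 14.25
position: [0.566, -0.1543, 0.0232]
tool_rot: [-1.152, 1.57, 2.26]
force: [-1.5, 5.8, 2.7]
grip_width: 0.06
```

```bash
python3 -c "
from h import *
st()"
```

```text
t 14.25 jaw -74.55 tilt [-1.    -0.001  0.   ] pos [ 566.  -154.3   23.2] plate [-4.3 -1.1] F [-1.54  5.79  2.69] Fplate [0.1 6. ] M [1.148 0.607 0.007] q7 -1.4 w 0.06
```

Stop contact firm at 6 N. Retreating.

Emit:
{"api": "play_rows", "payload": {"deltas": [[-0.6,2.3,0,0,0,0,66],[-0.7,2.4,0,0,0,0,72],[0,0,0,0,0,0,80],[0,0,5,0,0,0,80],[0,0,20,0,0,0,80],[0,0,30,0,0,0,80],[0,0,30,0,0,0,80],[0,0,25,0,0,0,80]]}}

```text
clock: 15.25
position: [0.5652, -0.1504, 0.136]
tool_rot: [2.649, 1.569, -0.224]
force: [0.2, 0.1, -0.0]
grip_width: 0.0802
```

Emit:
{"api": "play_rows", "payload": {"deltas": [[-20,-20,0,0,0,10,60],[-40,-40,0,0,0,10,60],[-40,-40,0,0,0,10,60],[0,0,0,0,0,10,60],[0,0,0,0,0,10,60],[0,0,0,0,0,10,60],[0,0,0,0,0,10,50],[0,0,0,0,0,10,45]]}}

```text
clock: 16.25
position: [0.465, -0.2508, 0.1347]
tool_rot: [0.278, 1.569, -1.193]
force: [0.1, -0.1, 1.2]
grip_width: 0.0449
```

Emit:
{"api": "play_rows", "payload": {"deltas": [[0,-30,0,0,0,10,45],[-20,-30,0,0,0,0,40],[0,0,0,0,0,0,40]]}}

```text
clock: 16.62
position: [0.4432, -0.3131, 0.1342]
tool_rot: [-0.659, 1.569, -1.965]
force: [0.2, 0.8, 0.4]
grip_width: 0.0399
```

```bash
python3 -c "
from h import *
st();snap('top','t5.png',(338,172,438,276),5);snap('side','s5.png',(300,190,400,265),5)
a=cv2.imread('pics/t5.png');b=cv2.imread('pics/s5.png')
o=np.zeros((520,800,3),np.uint8);o[:,:500]=a[:520];o[:225,500:]=cv2.resize(b,(300,225));cv2.imwrite('pics/c5.png',o)"
```

```text
t 16.625 jaw 15.17 tilt [-1.    -0.001  0.002] pos [ 443.2 -313.1  134.2] plate [-165.  -121.3] F [0.23 0.81 0.43] Fplate [0.4 0.7] M [0.036 0.004 0.003] q7 0.3 w 0.0399
```

View pics/c5.png

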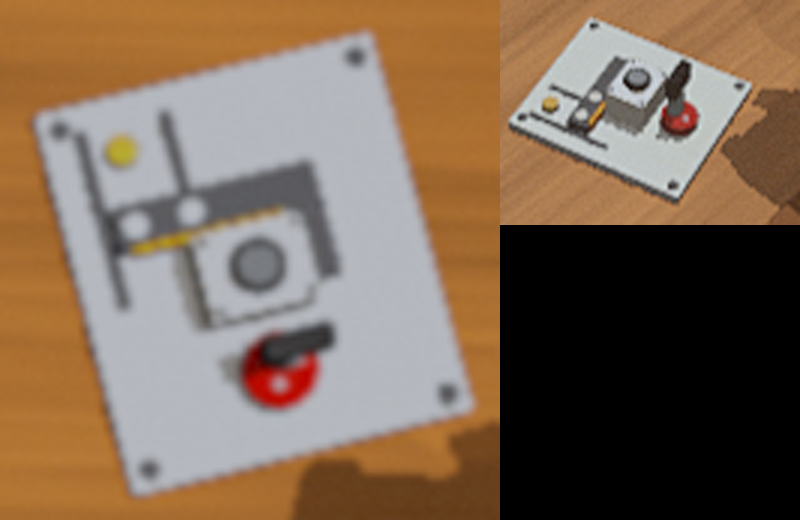

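The housing sits lens up against liner and end stop (crop 255,265), and the bar is still parallel to the fence at (300,343). Going to the knob.

Emit:
{"api": "play_rows", "payload": {"deltas": [[15,27,0,0,0,0,40],[25,45,0,0,0,0,40],[25,45,0,0,0,0,40],[17.8,32.1,0,0,0,0,40],[0,0,0,0,0,0,40],[0,0,-20,0,0,0,40],[0,0,-10,0,0,0,40],[0,0,0,0,0,0,40]]}}

```text
clock: 17.73
position: [0.5269, -0.1615, 0.1023]
tool_rot: [-2.1, 1.569, 2.881]
force: [0.1, -0.5, 0.3]
grip_width: 0.04
```

```bash
python3 -c "
from h import *
st();a=vision.grab_frame('side')[:,:,::-1];cv2.imwrite('pics/s6.png',cv2.resize(a[190:265,310:410],None,fx=7,fy=7,interpolation=2))"
```

```text
t 17.725 jaw 15.38 tilt [-1.    -0.002 -0.001] pos [ 526.9 -161.5  102.3] plate [-43.9   2.4] F [ 0.13 -0.53  0.26] Fplate [-0.  -0.5] M [-0.028 -0.013 -0.004] q7 -0.04 w 0.04
```

View pics/s6.png

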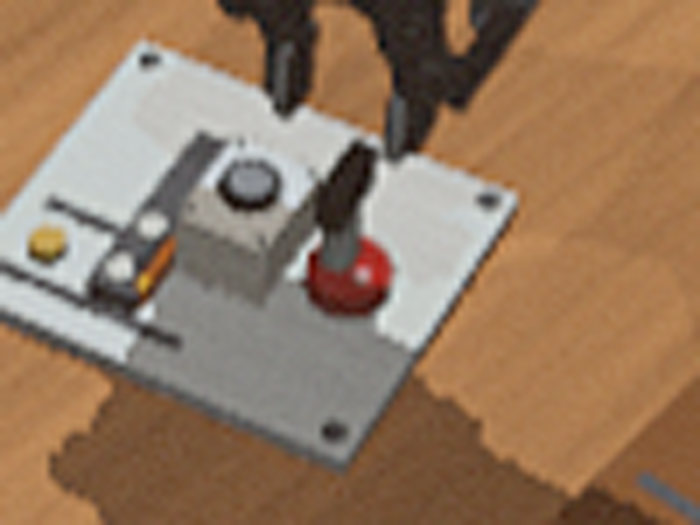

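The fingers at (285,90) and (397,140) straddle the bar, with about 2 mm left to correct. Descending and closing.

Emit:
{"api": "play_rows", "payload": {"deltas": [[-0.8,-2.5,-12,0,0,0,40],[0,0,-15,0,0,0,40],[0,0,-12,0,0,0,40],[0,0,-8,0,0,0,40],[0,0,0,0,0,0,30],[0,0,0,0,0,0,20]], "grip_force": 20}}

```text
clock: 18.52
position: [0.5271, -0.1636, 0.0566]
tool_rot: [1.125, 1.57, -0.177]
force: [0.7, 0.4, -0.2]
grip_width: 0.0201
```

```bash
python3 -c "
from h import *
st()"
```

```text
t 18.525 jaw 15.42 tilt [-1.  0.  0.] pos [ 527.1 -163.6   56.6] plate [-44.2   0.3] F [ 0.67  0.37 -0.16] Fplate [0.7 0.2] M [0.018 0.011 0.026] q7 -0.09 w 0.0201
```

Emit:
{"api": "play_rows", "payload": {"deltas": [[0,0,0,0,0,0,14],[0,0,0,0,0,0,10],[0,0,0,0,0,0,6],[0,0,0,0,0,0,6]], "grip_force": 25}}

```text
clock: 19.02
position: [0.5262, -0.1639, 0.0566]
tool_rot: [-1.357, 1.569, -2.659]
force: [-6.3, -0.4, 5.1]
grip_width: 0.0125
```

```bash
python3 -c "
from h import *
st()"
```

```text
t 19.025 jaw 15.4 tilt [-1.    -0.001  0.   ] pos [ 526.2 -163.9   56.6] plate [-45.2   0.3] F [-6.27 -0.39  5.09] Fplate [-6.1  1.3] M [-0.065  1.362 -0.033] q7 -0.09 w 0.0125
```

Emit:
{"api": "play_rows", "payload": {"deltas": [[-0.8,-0.2,0,0,0,0,6],[0,0,0,0,0,-4,6],[0,0,0,0,0,-6,6],[0,0,0,0,0,-6,6],[0,0,0,0,0,-4,6]]}}

```text
clock: 19.65
position: [0.5263, -0.164, 0.0567]
tool_rot: [1.056, 1.57, -0.597]
force: [-1.6, -0.2, 1.6]
grip_width: 0.0123
```

```bash
python3 -c "
from h import *
st()"
```

```text
t 19.65 jaw -4.74 tilt [-1.     0.001  0.   ] pos [ 526.3 -164.    56.7] plate [-45.1   0.2] F [-1.64 -0.23  1.63] Fplate [-1.6  0.2] M [-0.029  0.324  0.15 ] q7 -0.38 w 0.0123
```

Emit:
{"api": "play_rows", "payload": {"deltas": [[0,0,0,0,0,-5,6],[0,0,0,0,0,-5,6],[0,0,0,0,0,-5,6],[0,0,0,0,0,-5,6]]}}

```text
clock: 20.15
position: [0.5266, -0.164, 0.0567]
tool_rot: [1.767, 1.57, -0.235]
force: [-0.5, -0.5, 0.4]
grip_width: 0.0123
```

```bash
python3 -c "
from h import *
st()"
```

```text
t 20.15 jaw -24.74 tilt [-1.     0.001 -0.   ] pos [ 526.6 -164.    56.7] plate [-44.9   0. ] F [-0.5  -0.48  0.38] Fplate [-0.6 -0.3] M [-0.117 -0.085  0.153] q7 -0.66 w 0.0123
```

```bash
cat >> h.py <<'E'
def mz(k=5):
    m=[];
    for i in range(k):
        vision.grab_frame('side');s=telemetry.observe();m.append(s['moment'][2])
    st();print('Mz mean',np.mean(m).round(4),'sd',np.std(m).round(3))
E
python3 -c "
from h import *
mz()"
```

```text
t 20.4 jaw -24.47 tilt [-1.     0.001 -0.   ] pos [ 526.6 -164.    56.6] plate [-44.9   0.1] F [ 2.15 -1.44  4.26] Fplate [ 1.7 -2. ] M [-0.362 -0.349  0.065] q7 -0.66 w 0.0119
Mz mean 0.0617 sd 0.008
```

Emit:
{"api": "play_rows", "payload": {"deltas": [[0,0,0,0,0,-5,6],[0,0,0,0,0,-5,6],[0,0,0,0,0,-3,6],[0,0,0,0,0,-2,6]]}}

```text
clock: 20.9
position: [0.5268, -0.1641, 0.0566]
tool_rot: [2.075, 1.569, -0.186]
force: [3.8, -3.2, 3.9]
grip_width: 0.0124
```

```bash
python3 -c "
from h import *
mz()"
```

```text
t 21.15 jaw -39.51 tilt [-1.     0.001 -0.001] pos [ 526.8 -164.1   56.6] plate [-44.7  -0.1] F [ 4.27 -2.92  6.11] Fplate [ 3.3 -4. ] M [-0.669 -0.923  0.077] q7 -0.87 w 0.0123
Mz mean 0.0903 sd 0.03
```

Emit:
{"api": "play_rows", "payload": {"deltas": [[0,0,0,0,0,-2,6],[0,0,0,0,0,-2,6],[0,0,0,0,0,-2,6]]}}

```text
clock: 21.52
position: [0.5268, -0.1642, 0.0566]
tool_rot: [2.183, 1.569, -0.183]
force: [5.0, -3.4, 4.8]
grip_width: 0.0127
```

```bash
python3 -c "
from h import *
mz()"
```

```text
t 21.775 jaw -45.51 tilt [-1.     0.001 -0.001] pos [ 526.8 -164.2   56.6] plate [-44.7  -0.1] F [ 4.03 -4.27  5.66] Fplate [ 2.7 -5.2] M [-0.802 -1.006  0.087] q7 -0.95 w 0.0127
Mz mean 0.0836 sd 0.026
```

Emit:
{"api": "play_rows", "payload": {"deltas": [[0.5,-0.5,0,0,0,-2,6],[0,0,0,0,0,-2,6],[0,0,0,0,0,-1,6],[0,0,0,0,0,-1,6]]}}

```text
clock: 22.28
position: [0.527, -0.1643, 0.0566]
tool_rot: [2.576, 1.57, 0.106]
force: [2.7, -1.0, 7.6]
grip_width: 0.0123
```

```bash
python3 -c "
from h import *
mz()"
```

```text
t 22.525 jaw -51.49 tilt [-1.     0.    -0.001] pos [ 527.  -164.3   56.6] plate [-44.6  -0.3] F [ 2.22 -1.1   7.25] Fplate [ 1.8 -1.7] M [-0.254 -0.475  0.119] q7 -1.03 w 0.0123
Mz mean 0.1257 sd 0.036
```

Emit:
{"api": "play_rows", "payload": {"deltas": [[0,0,0,0,0,-1,6],[0,0,0,0,0,-1,6]]}}

```text
clock: 22.78
position: [0.527, -0.1643, 0.0566]
tool_rot: [2.578, 1.57, 0.073]
force: [2.3, -1.8, 7.9]
grip_width: 0.0122
```

```bash
python3 -c "
from h import *
mz()"
```

```text
t 23.025 jaw -53.5 tilt [-1.     0.    -0.001] pos [ 527.  -164.3   56.6] plate [-44.6  -0.3] F [ 2.23 -0.71  7.55] Fplate [ 2.  -1.3] M [-0.304 -0.491  0.084] q7 -1.05 w 0.0126
Mz mean 0.0859 sd 0.02
```

Emit:
{"api": "play_rows", "payload": {"deltas": [[0,0,0,0,0,-1,6],[0,0,0,0,0,-1,6]]}}

```text
clock: 23.28
position: [0.527, -0.1643, 0.0566]
tool_rot: [2.623, 1.57, 0.083]
force: [2.4, -1.9, 7.3]
grip_width: 0.0122
```

```bash
python3 -c "
from h import *
mz()"
```

```text
t 23.525 jaw -55.5 tilt [-1.     0.    -0.001] pos [ 527.  -164.3   56.6] plate [-44.5  -0.4] F [ 2.64 -0.95  6.61] Fplate [ 2.3 -1.6] M [-0.343 -0.538  0.088] q7 -1.08 w 0.0122
Mz mean 0.1017 sd 0.039
```

Emit:
{"api": "play_rows", "payload": {"deltas": [[0,0,0,0,0,-1,6],[0,0,0,0,0,-1,6]]}}

```text
clock: 23.78
position: [0.527, -0.1644, 0.0566]
tool_rot: [2.594, 1.57, 0.019]
force: [1.8, -1.2, 7.2]
grip_width: 0.0124
```

```bash
python3 -c "
from h import *
mz()"
```

```text
t 24.025 jaw -57.5 tilt [-1.     0.    -0.001] pos [ 527.  -164.4   56.6] plate [-44.5  -0.4] F [ 2.5  -0.93  6.62] Fplate [ 2.2 -1.6] M [-0.375 -0.503  0.105] q7 -1.11 w 0.0124
Mz mean 0.1032 sd 0.005
```

Emit:
{"api": "play_rows", "payload": {"deltas": [[0,0,0,0,0,-1,6],[0,0,0,0,0,-1,6]]}}

```text
clock: 24.28
position: [0.527, -0.1644, 0.0566]
tool_rot: [2.626, 1.57, 0.017]
force: [2.9, -1.7, 7.9]
grip_width: 0.0125
```

```bash
python3 -c "
from h import *
mz()"
```

```text
t 24.525 jaw -59.5 tilt [-1.     0.    -0.001] pos [ 527.  -164.4   56.6] plate [-44.6  -0.4] F [ 2.12 -2.09  6.45] Fplate [ 1.5 -2.6] M [-0.353 -0.538  0.122] q7 -1.13 w 0.0125
Mz mean 0.115 sd 0.028
```

Emit:
{"api": "play_rows", "payload": {"deltas": [[0,0,0,0,0,-1,6],[0,0,0,0,0,-1,6]]}}

```text
clock: 24.78
position: [0.5271, -0.1645, 0.0566]
tool_rot: [2.611, 1.57, -0.034]
force: [2.8, -2.3, 7.0]
grip_width: 0.0123
```

```bash
python3 -c "
from h import *
mz(6)"
```

```text
t 25.075 jaw -61.5 tilt [-1.     0.    -0.001] pos [ 527.1 -164.4   56.6] plate [-44.5  -0.4] F [ 2.39 -3.01  6.48] Fplate [ 1.5 -3.5] M [-0.453 -0.596  0.065] q7 -1.16 w 0.0124
Mz mean 0.0927 sd 0.015
```

Emit:
{"api": "play_rows", "payload": {"deltas": [[0,0,0,0,0,-1,6],[0,0,0,0,0,-1,6]]}}

```text
clock: 25.32
position: [0.5271, -0.1645, 0.0566]
tool_rot: [2.616, 1.57, -0.064]
force: [3.2, -1.8, 7.6]
grip_width: 0.0124
```

```bash
python3 -c "
from h import *
mz(6)"
```

```text
t 25.625 jaw -63.5 tilt [-1.     0.001 -0.001] pos [ 527.  -164.5   56.6] plate [-44.6  -0.5] F [ 3.17 -2.84  6.91] Fplate [ 2.3 -3.6] M [-0.492 -0.56   0.181] q7 -1.19 w 0.013
Mz mean 0.1184 sd 0.042
```

Emit:
{"api": "play_rows", "payload": {"deltas": [[0,0,0,0,0,-1,6],[0,0,0,0,0,-1,6]]}}

```text
clock: 25.88
position: [0.5271, -0.1645, 0.0566]
tool_rot: [2.617, 1.57, -0.097]
force: [2.7, -2.2, 6.7]
grip_width: 0.0121
```

```bash
python3 -c "
from h import *
mz(6)"
```

```text
t 26.175 jaw -65.5 tilt [-1.     0.001 -0.001] pos [ 527.1 -164.5   56.6] plate [-44.5  -0.5] F [ 2.27 -2.21  6.98] Fplate [ 1.6 -2.7] M [-0.527 -0.587  0.136] q7 -1.21 w 0.0125
Mz mean 0.1339 sd 0.032
```

Emit:
{"api": "play_rows", "payload": {"deltas": [[0,0,0,0,0,-1,6],[0,0,0,0,0,-1,6]]}}

```text
clock: 26.42
position: [0.5271, -0.1645, 0.0566]
tool_rot: [2.665, 1.57, -0.084]
force: [1.9, -2.0, 7.9]
grip_width: 0.0122
```

```bash
python3 -c "
from h import *
mz(6)"
```

```text
t 26.725 jaw -67.49 tilt [-1.     0.001 -0.001] pos [ 527.1 -164.5   56.6] plate [-44.5  -0.5] F [ 3.28 -2.02  7.09] Fplate [ 2.6 -2.8] M [-0.497 -0.565  0.208] q7 -1.24 w 0.0123
Mz mean 0.2298 sd 0.03
```

Contact: the torque has risen from a free level of about 0.10 to 0.23 N m. The target excess is about 0.165, i.e. 11 N at 0.015 N m/N. Taking small steps now.

Emit:
{"api": "play_rows", "payload": {"deltas": [[0,0,0,0,0,-0.5,6],[0,0,0,0,0,0,6]]}}

```text
clock: 26.98
position: [0.5271, -0.1645, 0.0566]
tool_rot: [2.582, 1.57, -0.176]
force: [2.1, -1.7, 7.9]
grip_width: 0.0124
```

```bash
python3 -c "
from h import *
mz(10)"
```

```text
t 27.475 jaw -67.99 tilt [-1.     0.    -0.001] pos [ 527.1 -164.5   56.6] plate [-44.5  -0.5] F [ 2.92 -1.76  6.34] Fplate [ 2.3 -2.5] M [-0.502 -0.527  0.237] q7 -1.25 w 0.0124
Mz mean 0.2788 sd 0.032
```

Excess is 0.175 N m, which the stated coefficient only pins to 9–18 N. To get the force itself, I'll back off slightly: forward minus reverse slip torque = 2·F·7 mm·sin(joint + 0.4), independent of friction.

Emit:
{"api": "play_rows", "payload": {"deltas": [[0,0,0,0,0,0.4,6],[0,0,0,0,0,0,6]]}}

```text
clock: 27.72
position: [0.5271, -0.1645, 0.0566]
tool_rot: [2.613, 1.57, -0.138]
force: [3.5, -2.4, 7.1]
grip_width: 0.0122
```

```bash
python3 -c "
from h import *
mz(5)"|tail -1
```

```text
Mz mean 0.2244 sd 0.015
```

Emit:
{"api": "play_rows", "payload": {"deltas": [[0,0,0,0,0,0.4,6],[0,0,0,0,0,0,6]]}}

```text
clock: 28.22
position: [0.5271, -0.1645, 0.0566]
tool_rot: [2.667, 1.57, -0.077]
force: [2.8, -1.6, 6.2]
grip_width: 0.0123
```

```bash
python3 -c "
from h import *
mz(5)"|tail -1
```

```text
Mz mean 0.1173 sd 0.012
```

Emit:
{"api": "play_rows", "payload": {"deltas": [[0,0,0,0,0,0.4,6],[0,0,0,0,0,0,6]]}}

```text
clock: 28.72
position: [0.527, -0.1645, 0.0566]
tool_rot: [2.675, 1.57, -0.061]
force: [3.0, -2.1, 6.0]
grip_width: 0.0126
```

```bash
python3 -c "
from h import *
mz(5)"|tail -1
```

```text
Mz mean 0.0755 sd 0.044
```

Emit:
{"api": "play_rows", "payload": {"deltas": [[0,0,0,0,0,0.4,6],[0,0,0,0,0,0,6]]}}

```text
clock: 29.22
position: [0.527, -0.1645, 0.0565]
tool_rot: [2.668, 1.57, -0.061]
force: [2.2, -1.8, 6.7]
grip_width: 0.0126
```

```bash
python3 -c "
from h import *
mz(5)"|tail -1
```

```text
Mz mean 0.0714 sd 0.04
```

Emit:
{"api": "play_rows", "payload": {"deltas": [[0,0,0,0,0,0.4,6],[0,0,0,0,0,0,6]]}}

```text
clock: 29.72
position: [0.527, -0.1645, 0.0566]
tool_rot: [2.704, 1.57, -0.019]
force: [2.5, -3.2, 5.9]
grip_width: 0.0126
```

```bash
python3 -c "
from h import *
mz(6)"|tail -1
```

```text
Mz mean 0.0333 sd 0.024
```

Emit:
{"api": "play_rows", "payload": {"deltas": [[0,0,0,0,0,0.4,6],[0,0,0,0,0,0,6]]}}

```text
clock: 30.28
position: [0.527, -0.1645, 0.0565]
tool_rot: [2.696, 1.57, -0.019]
force: [2.5, -2.2, 5.9]
grip_width: 0.0123
```

```bash
python3 -c "
from h import *
mz(6)"|tail -1
```

```text
Mz mean 0.0359 sd 0.026
```

Emit:
{"api": "play_rows", "payload": {"deltas": [[0,0,0,0,0,0.4,6],[0,0,0,0,0,0,6]]}}

```text
clock: 30.82
position: [0.527, -0.1645, 0.0565]
tool_rot: [2.663, 1.57, -0.046]
force: [4.0, -2.4, 6.7]
grip_width: 0.0123
```

```bash
python3 -c "
from h import *
mz(6)"
```

```text
t 31.125 jaw -65.21 tilt [-1.     0.    -0.001] pos [ 527.  -164.5   56.5] plate [-44.6  -0.5] F [ 3.87 -2.62  5.89] Fplate [ 3.  -3.6] M [-0.471 -0.605  0.045] q7 -1.21 w 0.0121
Mz mean 0.0216 sd 0.035
```

The reversal was inconclusive. The torque crept down without a clear slip knee because of grip compliance, so I'll use the stated coefficient. Friction seen while sliding was about 0.5–0.6, which suggests about 0.015–0.017 N m/N, so a total of about 0.275 is the right target. Re-tightening.

Emit:
{"api": "play_rows", "payload": {"deltas": [[0,0,0,0,0,-0.8,6],[0,0,0,0,0,-0.8,6],[0,0,0,0,0,-0.6,6],[0,0,0,0,0,0,6]]}}

```text
clock: 31.62
position: [0.527, -0.1645, 0.0565]
tool_rot: [2.592, 1.57, -0.155]
force: [3.6, -3.0, 7.1]
grip_width: 0.0128
```

```bash
python3 -c "
from h import *
mz(8)"
```

```text
t 32.025 jaw -67.41 tilt [-1.     0.    -0.001] pos [ 527.  -164.5   56.6] plate [-44.6  -0.5] F [ 2.78 -2.41  6.16] Fplate [ 2.  -3.1] M [-0.565 -0.626  0.115] q7 -1.24 w 0.0121
Mz mean 0.1575 sd 0.034
```

Emit:
{"api": "play_rows", "payload": {"deltas": [[0,0,0,0,0,-0.6,6],[0,0,0,0,0,0,6]]}}

```text
clock: 32.28
position: [0.527, -0.1645, 0.0565]
tool_rot: [2.609, 1.57, -0.149]
force: [3.0, -3.0, 7.1]
grip_width: 0.0121
```

```bash
python3 -c "
from h import *
mz(8)"
```

```text
t 32.675 jaw -67.99 tilt [-1.     0.    -0.001] pos [ 527.  -164.5   56.6] plate [-44.6  -0.5] F [ 2.65 -2.6   6.79] Fplate [ 1.9 -3.2] M [-0.522 -0.593  0.276] q7 -1.25 w 0.0123
Mz mean 0.2645 sd 0.037
```

0.265 N m at the same angle, against 0.279 before, so it repeats. Excess is about 0.17, roughly 10–11.5 N. Releasing and retreating upward.

Emit:
{"api": "play_rows", "payload": {"deltas": [[0,0,0,0,0,0,14],[0,0,0,0,0,0,20],[0,0,0,0,0,0,32],[0,0,0,0,0,0,40],[0,0,8,0,0,0,40],[0,0,20,0,0,0,40],[0,0,30,0,0,0,40],[0,0,30,0,0,0,40]]}}

```text
clock: 33.67
position: [0.5265, -0.1643, 0.1457]
tool_rot: [-2.051, 1.571, 1.473]
force: [0.5, 0.1, -0.1]
grip_width: 0.04
```

Emit:
{"api": "play_rows", "payload": {"deltas": [[-20,-30,0,0,0,0,40],[-30,-45,0,0,0,0,40],[-30,-45,0,0,0,0,40],[-15,-30,0,0,0,0,40],[0,0,0,0,0,0,40]]}}

```text
clock: 34.3
position: [0.4301, -0.3167, 0.1447]
tool_rot: [0.845, 1.57, -1.918]
force: [0.2, 1.0, -0.3]
grip_width: 0.0397
```

```bash
python3 -c "
from h import *
st();snap('top','t7.png',(338,172,438,276),5);snap('side','s7.png',(300,190,400,265),5)
a=cv2.imread('pics/t7.png');b=cv2.imread('pics/s7.png')
o=np.zeros((520,800,3),np.uint8);o[:,:500]=a[:520];o[:225,500:]=cv2.resize(b,(300,225))
o[260:500,500:]=cv2.resize(cv2.imread('pics/raw_t7.png'),(300,240));cv2.imwrite('pics/c7.png',o)"
```

```text
t 34.3 jaw -68.32 tilt [-1.     0.001  0.001] pos [ 430.1 -316.7  144.7] plate [-178.6 -121.4] F [ 0.22  1.   -0.28] Fplate [0.5 0.9] M [ 0.08  -0.004  0.004] q7 -0.86 w 0.0397
```

View pics/c7.png

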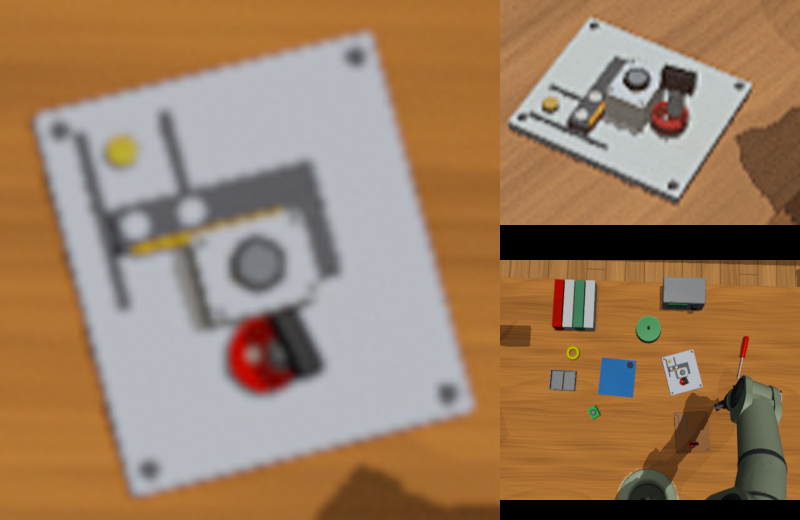

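The final view shows the housing still at (257,265), flat to liner and end stop. The cam bears on its near face at (270,325), the bar is turned across, and the other objects are in place. The robot is clear, so I'm handing in.

```bash
python3 -c "
from h import *
print(workorder.job_done())"
```

```text
the job is handed in; nothing more can be done
None
```

The housing is clamped on the aluminium plate, lens up, and the job was handed in at about 34 s. The one thing I could not confirm directly is the exact clamp force; my estimate is 10–12 N.

- **Placement:** I gripped the housing by its ends and brought it against the liner by feel (3 N) and then the end stop (5 N). After letting go, I nudged it with a finger, and it sat firm against the stop at 6 N.
- **Clamping:** I turned the knob about 83° clockwise. The torque rose from about 0.10 N m free to 0.265–0.279 N m, read twice at the same angle.
- **Clamp force:** The stated 0.01–0.02 N m per newton allows about 8–18 N for that torque rise. My 10–12 N estimate assumes about 0.015–0.017 N m per newton. I backed the knob off briefly to measure the force independently, but got no clear result, so I re-tightened to the same angle.
- **Last checks:** The final picture shows the housing in the same place as before clamping, with the cam against it. The other objects looked undisturbed, and the arm was clear with almost no force on the wrist.

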